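# Set and clamp a sprung speaker-stand leg

## Robot

A 7-joint arm with a two-finger parallel gripper is mounted at the origin on the work surface. World frame = base frame: x ahead of the robot, y to its left, z up, the work surface at z = 0. Lengths are in m, angles in rad, forces in N, time in s.
With the tool pointing down it reaches from about 0.4 to 0.85 m from the base axis. Payload 10.4 kg.
Tool frame: the origin (TCP) lies between the finger pads; the fingertips stand 11 mm ahead of it and the grasp point (between the pads) lies 8 mm behind it (tip_reach is the distance from the TCP to the fingertips, in m); z points along the fingers, y is the line along which they close (so a half turn about z gives the same grasp; the last joint's range is limited). The gripper opens to 85 mm and grips with 20 to 120 N. Pads are 22 mm wide; open, the fingers measure 114 mm over their backs; the gripper's body (76 mm by 85 mm) begins 54 mm behind the grasp point. The pads swing forward as they close: fully open they stand 13 mm farther back than shut.
Start: joints at [-0.023, 0.332, -0.065, 1.46, 0.022, 1.35, -0.088], TCP at [0.625, 0, 0.242] pointing down, gripper open.
Joint ranges: [-2.6, 2.6], [-0.5, 2.12], [-1.47, 1.34], [0.16, 2.42], [-1.27, 4.41], [0.06, 2.06], [-2.6, 2.6]. Speed limits (rad/s): [2.22, 2.22, 2.79, 2.79, 3.14, 3.14, 3.14].

## Interface

Orientations are given as a unit quaternion [x, y, z, w].
In Python, from workcell import * gives the robot as it stands.
- The arm moves only by the shell command python3 -m inch 'ROWS' [OPENING] [FORCE]. ROWS is JSON, a list of rows, each an object with "slide": the shift along the world's x, y, z in m, a list of three; "yaw": the turn about the world's z in rad. A call has 1 to 20 rows; each row is the pose to reach, as a shift and turn from the pose commanded when the call began; what a row does not reach only later rows make up. A row lasts 1/12 s, in which the tool goes at most 41.7 mm and 7.16 degrees, less where a joint would pass 70% of its speed; a pose out of reach is approached as far as the arm can. A call with a gripper value outside its range is refused whole. OPENING is the closure in counts, from 0 (fully open) to 255 (shut), set as the call begins (- or left out, the last holds). The fingers move at their own pace and stop on an object; FORCE is the grip in N (left out, the last holds). Time passes only in rows, so rows that repeat a pose let the fingers close. It gives the time, the measured TCP pose, the force, the opening and the grip force at its end, in the units of the state.
- get_obs(): the state, without advancing time (a new reading comes with each control period).
- camera(name): name is "scene" or "side" or "wrist"; returns a dict with "frame" (480x640x3 uint8, red, green, blue), "fx", "fy", "cx", "cy" (pixels), "k1" (the pictures are not rectified: a ray, as slopes to the right and down, at radius r is drawn at 1 + k1 r^2 times it, then the intrinsics apply), "extrinsics" (4x4, takes a point from world to camera coordinates). Camera axes: x right, y down, z forward; pixel columns grow to the right and rows downward; lengths in m; the calibration is good to about 2 mm. A picture is of the moment at which its call begins. There is no depth.
- hand_in(): hands the job in; it is judged then, once.
The state is a dict: "clock": time; "joint_pos": joint angles; "joint_velocities": joint speeds; "tau": joint torques, N m; "position": TCP position; "ee_rot": TCP orientation; "ft_force": force on the tool from outside, world axes, zero at the start; "torque": the same for the moment, N m; "grip_width": opening from 0.0 (shut) to 1.0 (fully open); "grasp_force": force on a finger pad.
Only numpy, scipy, OpenCV 4.12 (cv2) and the standard library are available. Lean on these libraries where they do the work, as an engineer would, in place of code of your own. Each camera call takes 0.05 s, during which the arm holds its last target. There are 200 camera calls.

## Task

The pole of a speaker stand lies in its rests on the console. Push its sprung leg in until the rear face of the grey plate sits on the orange length mark, and while you hold it there slide the red cam lever fully home against the clamp neck; do not close the lever before the leg is on the mark. Finish while still holding the leg on the mark by its clamp head with the lever closed, since the spring keeps pushing until I fit the safety pin, and do not disturb the bottle or the bowl.

Things in the scene. Friction and masses are not known exactly. Their poses are not given: they have to be found in the camera images.
- stand: Fixed stand pole along local x on a green board 560 x 100 x 16 (x, y, z). Origin: centre of the board's underside, on the table; z up. Bare steel tube, 16 diameter, axis 85 above the table, from a black hub (x -268 to -222, top z 110) to +x into the leg. Black rest under the leg at x 105: 14 long, 60 wide, top z 83. The +x end points to the robot's left, within about 40 degrees.
- head: Clamp head of the sliding leg, axes as stand. Origin: tube axis, rear (-x) face of the grey push plate (x 0 to 6, y -42 to 42, z -22 to 22). Before it the black neck: x 6 to 40, y -8 to 10, z -14 to 14, then the leg, a 22 diameter tube to a rubber foot at x 223. Red lever on the neck's -y side. Fingers straddling neck and open lever (37 wide) can push the plate; closing them shuts the lever.
- plate_rear (a point): Centre of the rear face of the grey plate = origin of head: the point to bring onto the mark.
- leg (a joint): Travel of the leg in m: 0 = fully out, where it starts; grows as it is pushed in towards the stand's -x, to 0.14. plate_rear is at local x = 0.060 - value in stand. A spring pushes it out with 5 N at 0 to 8 N at 0.14, also with the lever closed, so it runs out when let go; friction about 1 N.
- mark_mid (a point): Middle of the orange band, 10 long, painted round the bare steel tube behind (-x of) the plate, on the tube axis 85 above the table. It stays where it is.
- mark (a joint): Place of the orange band in m, on the same scale as leg: the plate's rear face is on the middle of the band when leg equals this value (0.05 to 0.11).
- lever_face (a point): Centre of the outer (-y) face of the red lever pad: pad 28 long (x 9 to 37 in head), 26 tall, 5 thick, with a red lip 22 long over the neck's top (z 14 to 18). Outer face at y -27 in head when open, y -13 when closed; then it is 23 across from the neck's +y face to the pad's outer face.
- lever (a joint): Slide of the cam lever in m towards +y: 0 = open, 0.014 = fully home. Starts at 0 to 0.002. It moves with the leg, resists with about 3 N and stays where it is left.
- bottle: Amber glass bottle, 62 in diameter, 210 tall, standing; origin at the centre of its underside. To be left alone.
- bowl: White bowl, 120 across, 55 tall; origin at the centre of its underside. To be left alone.

How it is judged:
By the outcome, as a careful person would: the job done as asked, in the order asked, and still so for the second after the job is handed in, while the arm keeps its last pose, push and grip.
It also fails if it takes over 32 s, if anything falls off the work surface, if the arm or the gripper's body presses on something with over 40 N, if the wrist force passes 120 N, or if a joint passes its speed limit or range.

## Working session

There is one attempt and no reset: what is moved stays moved. The work goes in short steps, Python scripts to look and compute and a shell command to move; the robot and the scene stay as the last step left them, time stands still between calls to the robot, and variables do not carry over. Pictures are saved under pics/ and viewed, at most 11 in all, crops included, and the job is handed in when it is done.

```bash
mkdir -p pics
python3 - <<'E'
from workcell import *
import cv2
o=get_obs();print(o)
for n in("scene","side"):
    c=camera(n);cv2.imwrite(f"pics/{n}0.png",c["frame"][:,:,::-1]);print(n,c["fx"],c["k1"],c["extrinsics"])
E
```

```text
{'clock': 0.0, 'joint_pos': array([-0.02260518,  0.33284793, -0.06468724,  1.46094086,  0.0216048 ,
        1.34988592, -0.08850401]), 'joint_velocities': array([-0.00056186, -0.00066437,  0.0013375 ,  0.00104508,  0.00057309,
       -0.00068565, -0.00059638]), 'tau': array([ 4.98105128e-04, -6.25449800e+01,  4.97091911e-02, -3.91610491e+01,
        1.63588714e-02,  9.83294769e-03, -6.01235030e-06]), 'position': array([ 6.24645336e-01, -1.02398914e-05,  2.41531059e-01]), 'ee_rot': array([ 7.07102672e-01,  7.07110550e-01, -5.15427592e-04, -4.63596918e-04]), 'ft_force': array([-0.85833175, -0.36259263, -0.57250612]), 'torque': array([-0.00733427,  0.03431888, -0.00323213]), 'grasp_force': 0.0, 'grip_width': 1.0008065629329275}
scene 467.7894201141663 -0.05537699679478488 [[-0.20427221  0.97884198  0.01188483 -0.02052741]
 [ 0.77015737  0.16819287 -0.61527944 -0.37056817]
 [-0.60426029 -0.1165313  -0.78821949  1.04918296]
 [ 0.          0.          0.          1.        ]]
side 487.1926413962479 -0.02447946409731712 [[-0.70395077 -0.71020645 -0.00775334  0.46133396]
 [-0.50221093  0.50544721 -0.70164614  0.29307608]
 [ 0.50223252 -0.49003052 -0.71248339  0.48765658]
 [ 0.          0.          0.          1.        ]]
```

View pics/scene0.png

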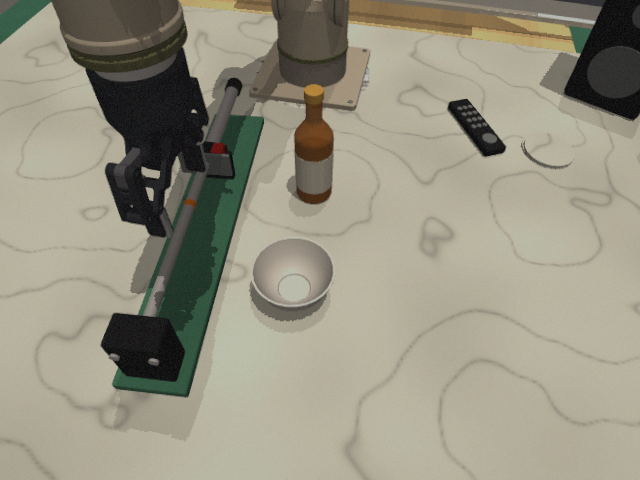

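View pics/side0.png

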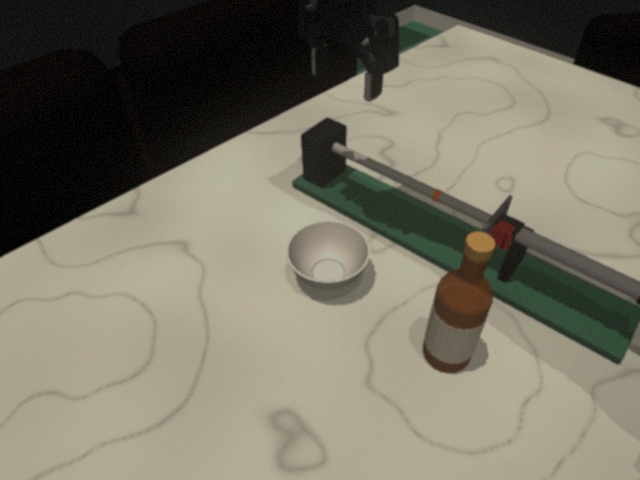

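The scene view shows the board with its hub at about (143,347), orange band (190,203), plate and red lever (218,160), foot (235,85), bottle and bowl on its right. The side view shows the band at (437,196), plate near (500,213), lever (502,234), and the bottle close to the lever side.

```bash
cat > h.py <<'E'
from workcell import *
import cv2,numpy as np
def cal(c):
    K=np.array([[c["fx"],0,c["cx"]],[0,c["fy"],c["cy"]],[0,0,1.]]);return K,np.array([c["k1"],0,0,0,0.]),np.array(c["extrinsics"])
def ray(c,uv):
    K,d,E=cal(c);p=cv2.undistortPoints(np.array([[uv]],float),K,d)[0,0];R=E[:3,:3]
    return -R.T@E[:3,3],R.T@np.array([p[0],p[1],1])
def atz(c,uv,z):
    o,r=ray(c,uv);return o+r*(z-o[2])/r[2]
def proj(c,P):
    K,d,E=cal(c);return cv2.projectPoints(np.array(P,float).reshape(-1,1,3),cv2.Rodrigues(E[:3,:3])[0],E[:3,3],K,d)[0][:,0]
E
python3 - <<'E'
from h import *
np.set_printoptions(precision=4,suppress=True)
s=camera("scene");d=camera("side")
for n,uv,z in[("board far-L",(115,387),.016),("far-R",(188,395),.016),("near-R",(263,117),.016),("band",(190,203),.085),("foot",(235,85),.085),("tube start",(151,312),.085),("bottle",(313,194),.005),("bowl",(293,297),.0)]:print(n,atz(s,uv,z))
for n,uv,z in[("band",(437,196),.085),("boardR corner",(620,362),.016),("board hub corner",(294,184),.016),("bottle",(448,360),.0),("bowl",(330,285),0.)]:print("side",n,atz(d,uv,z))
for n,c in(("scene",s),("side",d)):
    f=c["frame"][:,:,::-1]
    x,y=(150,100) if n=="scene" else (400,170)
    cv2.imwrite(f"pics/{n}1.png",cv2.resize(f[y:y+120,x:x+160],None,fx=5,fy=5,interpolation=cv2.INTER_CUBIC))
E
```

```text
board far-L [ 0.7618 -0.089   0.016 ]
far-R [0.7507 0.0062 0.016 ]
near-R [ 0.1969 -0.0562  0.016 ]
band [ 0.4998 -0.0741  0.085 ]
foot [ 0.2003 -0.104   0.085 ]
tube start [ 0.6819 -0.054   0.085 ]
bottle [0.3699 0.0835 0.005 ]
bowl [0.5747 0.0983 0.    ]
side band [ 0.5005 -0.0725  0.085 ]
side boardR corner [ 0.1922 -0.0507  0.016 ]
side board hub corner [0.7349 0.0041 0.016 ]
side bottle [0.3494 0.0877 0.    ]
side bowl [0.5425 0.108  0.    ]
```

View pics/scene1.png

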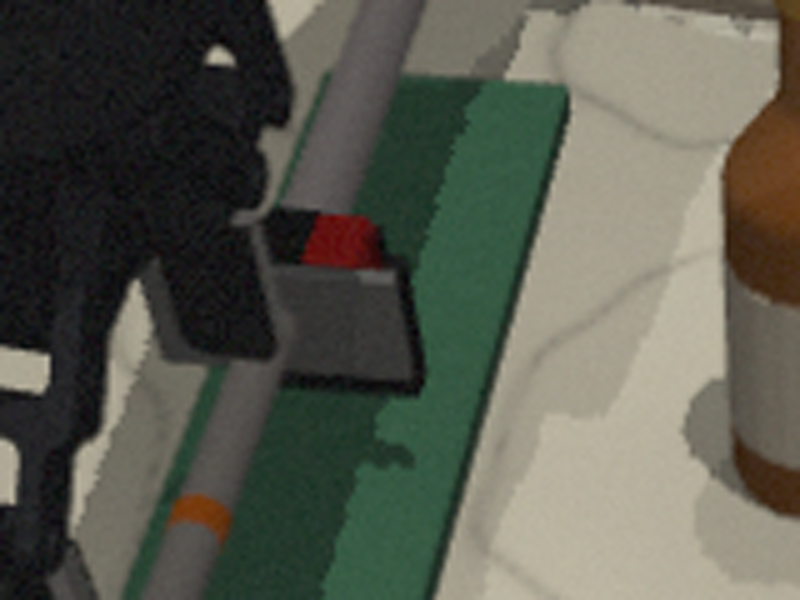

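View pics/side1.png

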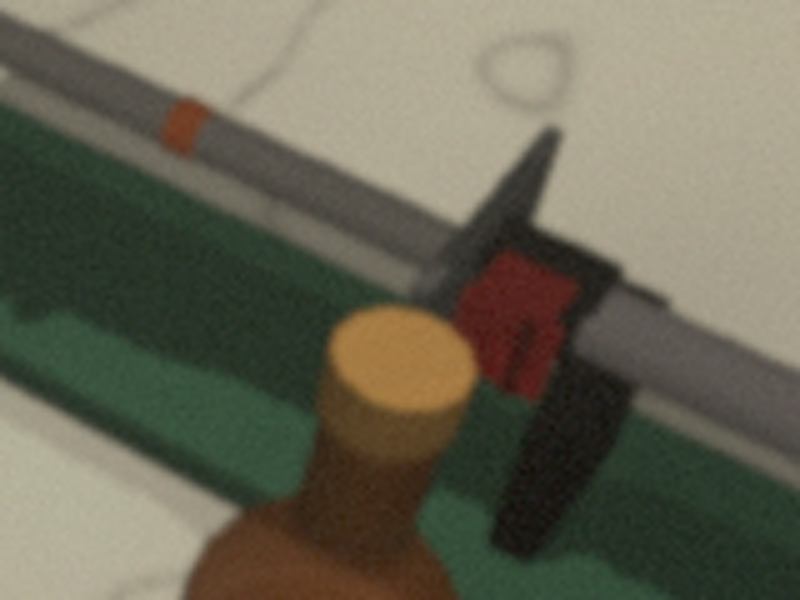

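Crops: in the scene picture the band is centred at (190,203.4), the board's near right corner at (263.4,118.4), the plate's lower −y rear corner near (233.5,177). In the side picture the band is at (437,195.4) and the plate's top +y corner near (510,196). Stand +x points back towards the base, so the lever is on the world +y side.

```bash
cat > fit.py <<'E'
from h import *
from scipy.optimize import least_squares
s=camera("scene");d=camera("side")
def W(p,L): x,y,t=p; c,q=np.cos(t),np.sin(t); return np.array([x+c*L[0]-q*L[1],y+q*L[0]+c*L[1],L[2]])
S=[((.28,-.05,.016),s,(263.4,118.4)),((-.28,-.05,.016),s,(188.5,394.5)),((-.28,.05,.016),s,(114.5,386)),
((.28,-.05,.016),d,(620.5,360)),((-.28,-.05,.016),d,(294,184)),("m",s,(190,203.4)),("m",d,(437,195.4))]
def res(p):
    return np.concatenate([proj(c,W(p[:3],(.06-p[3],0,.085) if L=="m" else L))[0]-uv for L,c,uv in S])
r=least_squares(res,[.47,-.08,3.24,.08],loss="soft_l1");p=r.x
if __name__=="__main__":
    print(p,np.round(res(p).reshape(-1,2),1))
    for n,L in dict(mark=(.06-p[3],0,.085),plate=(.06,0,.085),pTop_minus=(.06,-.042,.107),pTop_plus=(.06,.042,.107),pBot_minus=(.06,-.042,.063),lipcorner=(.06+.037,-.027,.098),foot=(.283,0,.085)).items():
        P=W(p,L);print(n,np.round(P,4),proj(s,P)[0].round(1),(proj(s,P)[0]-(150,100))*5,proj(d,P)[0].round(1),(proj(d,P)[0]-(400,170))*5)
E
python3 fit.py
```

```text
[ 0.47691481 -0.07432077  3.25339984  0.08382799] [[ 0.3 -2.5]
 [ 0.2 -0.3]
 [-1.8 -0.4]
 [ 0.5 -1.1]
 [-6.7 -3.1]
 [ 1.3  0.2]
 [-0.4  0.8]]Traceback (most recent call last):
  File "fit.py", line 13, in <module>
    P=W(p,L);print(n,np.round(P,4),proj(s,P)[0].round(1),(proj(s,P)[0]-(150,100))*5,proj(d,P)[0].round(1),(proj(d,P)[0]-(400,170))*5)
  File "fit.py", line 4, in W
    def W(p,L): x,y,t=p; c,q=np.cos(t),np.sin(t); return np.array([x+c*L[0]-q*L[1],y+q*L[0]+c*L[1],L[2]])
                ^^^^^
ValueError: too many values to unpack (expected 3)
```

```bash
sed -i 's/P=W(p,L)/P=W(p[:3],L)/' fit.py; python3 fit.py
python3 - <<'E'
from fit import *
a=s["frame"][330:405,100:200];b=d["frame"][110:210,260:360];c=d["frame"][290:370,540:640]
R=lambda f:cv2.resize(f,None,fx=4,fy=4,interpolation=cv2.INTER_CUBIC)
im=np.zeros((600,800,3),np.uint8)
im[:300,:400]=R(a);im[:400,400:]=R(b);x=R(c[:75]);im[300:600,:400]=x
im[400:,400:]=R(s["frame"][95:145,190:290])
cv2.imwrite("pics/corners.png",np.clip(im[:,:,::-1].astype(float)*1.7,0,255).astype(np.uint8))
E
```

```text
[ 0.47691481 -0.07432077  3.25339984  0.08382799] [[ 0.3 -2.5]
 [ 0.2 -0.3]
 [-1.8 -0.4]
 [ 0.5 -1.1]
 [-6.7 -3.1]
 [ 1.3  0.2]
 [-0.4  0.8]]
mark [ 0.5006 -0.0717  0.085 ] [191.3 203.6] [206.69771289 518.11437382] [436.6 196.2] [183.08911506 131.17279859]
plate [ 0.4173 -0.081   0.085 ] [205.3 164.6] [276.71851373 322.85045261] [489.3 220.9] [446.68810497 254.54830108]
pTop_minus [ 0.4126 -0.0393  0.107 ] [229.3 156. ] [396.70077967 279.98672936] [478.9 226.3] [394.60967615 281.35397465]
pTop_plus [ 0.422  -0.1228  0.107 ] [176.5 152.4] [132.68951364 261.75703537] [506.1 193.4] [530.63763376 117.12581082]
pBot_minus [ 0.4126 -0.0393  0.063 ] [233.2 176.4] [415.79126119 381.89929391] [472.1 249. ] [360.65784099 395.09381182]
lipcorner [ 0.3775 -0.0583  0.098 ] [226. 144.] [379.80042568 220.14014285] [508.4 237.2] [542.24824501 335.94517247]
foot [ 0.1957 -0.1059  0.085 ] [234.8  83.5] [424.12982935 -82.58773413] [660.  301.2] [1300.14706776  656.2124689 ]
```

View pics/corners.png

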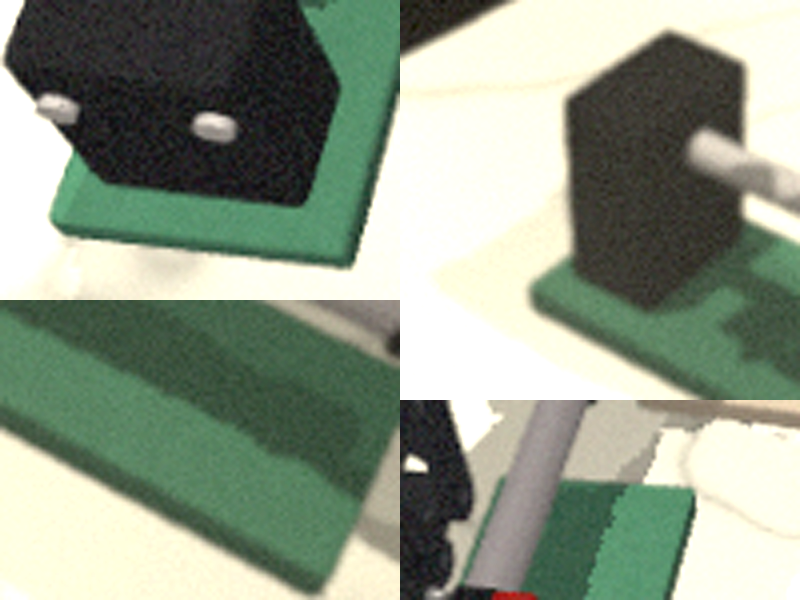

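Corners confirmed: scene (186.5,394), (114,384.5), (263.5,118). Side hub corner disagrees a bit, but plate and band match the fit (plate predicted within ~1 px). Stand yaw 3.253, mark ≈ 0.084. Now move above the neck.

```bash
python3 -m inch '[{"slide":[-0.02,-0.007,0],"yaw":-0.12},{"slide":[-0.04,-0.014,0],"yaw":-0.24},{"slide":[-0.06,-0.021,0],"yaw":-0.36},{"slide":[-0.08,-0.028,0],"yaw":-0.48},{"slide":[-0.10,-0.035,0],"yaw":-0.6},{"slide":[-0.12,-0.042,0],"yaw":-0.72},{"slide":[-0.14,-0.05,0],"yaw":-0.84},{"slide":[-0.16,-0.057,0],"yaw":-0.96},{"slide":[-0.18,-0.064,0],"yaw":-1.08},{"slide":[-0.20,-0.071,0],"yaw":-1.2},{"slide":[-0.215,-0.077,0],"yaw":-1.32},{"slide":[-0.225,-0.08,0],"yaw":-1.42},{"slide":[-0.2315,-0.082,0],"yaw":-1.459},{"slide":[-0.2315,-0.082,0],"yaw":-1.459},{"slide":[-0.2315,-0.082,-0.03],"yaw":-1.459},{"slide":[-0.2315,-0.082,-0.06],"yaw":-1.459},{"slide":[-0.2315,-0.082,-0.06],"yaw":-1.459}]' 0 20
python3 - <<'E'
from h import *
o=get_obs();print(o["joint_pos"],o["ee_rot"])
c=camera("wrist");a=c["frame"];b=camera("scene")["frame"][60:260,100:300]
im=np.zeros((480,800,3),np.uint8);im[:,:400]=cv2.resize(a,(400,480)) if 0 else np.vstack([cv2.resize(a,(400,300)),np.zeros((180,400,3),np.uint8)]);im[:400,400:]=cv2.resize(b,(400,400))
cv2.imwrite("pics/w1.png",im[:,:,::-1]);print(c["extrinsics"])
E
```

```text
clock: 1.92
position: [0.3912, -0.0815, 0.1781]
ee_rot: [0.998, 0.057, -0.003, -0.0]
ft_force: [-0.9, -0.1, -1.8]
grip_width: 0.993
grasp_force: 0.0
[ 0.0484457  -0.1162676   0.03982084  2.09291325  0.00519367  1.17149717
 -1.37090497] [ 9.98372041e-01  5.69407511e-02 -3.29554630e-03 -3.96765745e-04]
[[ 1.13241384e-01 -9.93567058e-01 -9.43143728e-04 -1.26381619e-01]
 [-9.41069624e-01 -1.07562391e-01  3.20652921e-01  3.37687699e-01]
 [-3.18691626e-01 -3.54236166e-02 -9.47196292e-01  4.40600076e-01]
 [ 0.00000000e+00  0.00000000e+00  0.00000000e+00  1.00000000e+00]]
```

View pics/w1.png

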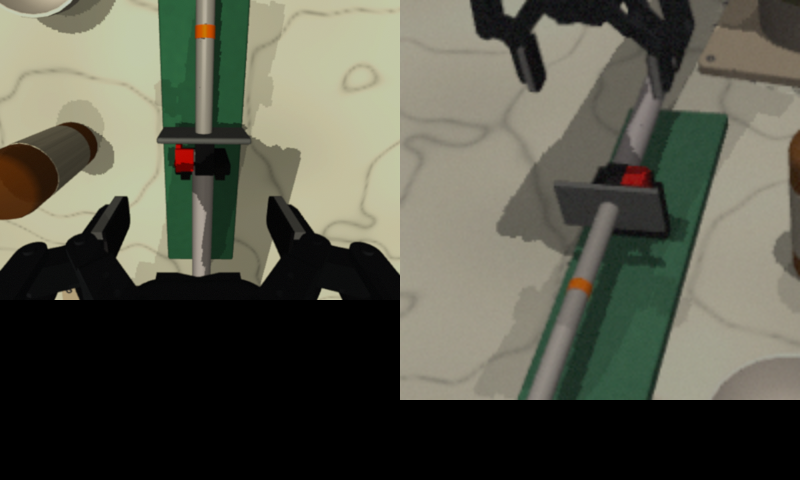

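The wrist view (left) shows the band at (205,31), plate top edge about y 128–142, x 158–250, red lever (186,160), black neck (210,160), all in 400×300 scale; fingers straddle the tube. Check it against the fit.

Run:
```python
from fit import *
c=camera("wrist");f=c["frame"]
for n,L in dict(mark=(.06-p[3],0,.085),pTop_minus=(.06,-.042,.107),pTop_plus=(.06,.042,.107),lever_lipout=(.06+.023,-.027,.103),neck_plus=(.083,.01,.099)).items(): print(n,proj(c,W(p[:3],L))[0].round(1))
im=cv2.resize(f[20:320,220:430],None,fx=2.8,fy=2,interpolation=cv2.INTER_CUBIC)
im=cv2.resize(f[30:300,240:420],None,fx=2.2,fy=2.2,interpolation=cv2.INTER_CUBIC)
cv2.imwrite("pics/w2.png",im[:,:,::-1])
hsv=cv2.cvtColor(f,cv2.COLOR_RGB2HSV);m=cv2.inRange(hsv,(8,170,120),(22,255,255));m[120:]=0;m[:,:280]=0;m[:,380:]=0
ys,xs=np.nonzero(m);print(len(xs),xs.mean(),ys.mean(),ys.min(),ys.max(),xs.min(),xs.max())
```

```text
mark [317.5  65.1]
pTop_minus [242.8 222.2]
pTop_plus [392.  222.2]
lever_lipout [271.7 257.9]
neck_plus [334.  255.5]
581 324.9913941480207 59.82616179001721 50 70 311 339
```

View pics/w2.png

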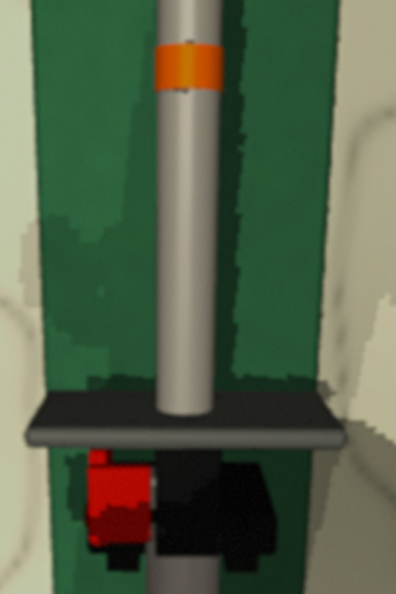

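The wrist crop shows the band centre at full-frame (325,59.8), the plate's rear top edge corners at (251.8,225.5) and (396.8,225.5), the lever's lip at (295,266). I'll refit with all three cameras, using the visible tube surface.

```bash
cat > fit2.py <<'E'
from fit import W
from h import *
from scipy.optimize import least_squares
s=camera("scene");d=camera("side");w=camera("wrist")
def surf(p,c,X,r=.008):
    P=W(p[:3],(X,0,.085));a=np.array([np.cos(p[2]),np.sin(p[2]),0]);o=ray(c,(320,240))[0]-P
    o-=a*(a@o);return P+r*o/np.linalg.norm(o)
S=[((.28,-.05,.016),s,(263.5,118)),((-.28,-.05,.016),s,(186.5,394)),((-.28,.05,.016),s,(114,384.5)),
((.28,-.05,.016),d,(619.5,359)),((-.28,-.05,.016),d,(293,182.5)),("m",s,(190,203.4)),("m",d,(437,195.4)),
("m",w,(325,59.8)),((.06,-.042,.107),w,(251.8,225.5)),((.06,.042,.107),w,(396.8,225.5)),((.06,-.042,.107),s,(229,157))]
def res(p,S=S):
    return np.concatenate([proj(c,surf(p,c,.06-p[3]) if L=="m" else W(p[:3],L))[0]-uv for L,c,uv in S])
if __name__=="__main__":
    for nm,T in(("all",S),("noSideHub",S[:4]+S[5:]),("wrist",S[7:10]),("scene",[q for q in S if q[1] is s])):
        p=least_squares(res,[.47,-.08,3.25,.08],kwargs=dict(S=T),loss="soft_l1").x
        print(nm,p.round(4),"mark",W(p[:3],(.06-p[3],0,.085)).round(4),"plate",W(p[:3],(.06,0,.085)).round(4))
        print(res(p,T).reshape(-1,2).round(1).tolist())
E
python3 fit2.py
```

```text
all [ 0.4752 -0.0777  3.2508  0.0868] mark [ 0.5019 -0.0748  0.085 ] plate [ 0.4156 -0.0842  0.085 ]
[[-0.9, -2.8], [-0.4, -1.6], [-3.6, -0.9], [3.7, -0.6], [-3.4, -2.3], [0.2, -2.6], [-1.3, -1.3], [-1.7, 0.1], [-3.8, -0.5], [0.6, -0.2], [-1.3, -2.0]]
noSideHub [ 0.4753 -0.0776  3.2507  0.0867] mark [ 0.5019 -0.0747  0.085 ] plate [ 0.4157 -0.0842  0.085 ]
[[-0.8, -2.8], [-0.4, -1.5], [-3.6, -0.8], [3.5, -0.7], [0.2, -2.6], [-1.4, -1.2], [-1.8, 0.1], [-3.9, -0.7], [0.5, -0.4], [-1.3, -1.9]]
wrist [ 0.4751 -0.0787  3.2523  0.0871] mark [ 0.502  -0.0757  0.085 ] plate [ 0.4154 -0.0853  0.085 ]
[[-0.0, -0.0], [-1.9, 0.0], [2.5, 0.1]]
scene [ 0.4769 -0.0754  3.2499  0.0903] mark [ 0.507  -0.0721  0.085 ] plate [ 0.4172 -0.0819  0.085 ]
[[0.2, -2.1], [0.6, 0.0], [-2.7, 0.6], [0.6, 0.2], [-0.2, -1.1]]
```

```bash
python3 -m inch '[{"slide":[-0.001,-0.004,0]},{"slide":[-0.001,-0.004,-0.03]},{"slide":[-0.001,-0.004,-0.06]},{"slide":[-0.001,-0.004,-0.085]},{"slide":[-0.001,-0.004,-0.1]},{"slide":[-0.001,-0.004,-0.103]},{"slide":[-0.001,-0.004,-0.103]},{"slide":[-0.001,-0.004,-0.103]},{"slide":[-0.001,-0.004,-0.103]}]' 70
python3 - <<'E'
from h import *
f=camera("wrist")["frame"];b=camera("scene")["frame"][60:260,100:300]
im=np.zeros((480,800,3),np.uint8)
im[:,:400]=cv2.resize(f[0:480,120:520],(400,480));im[:400,400:]=cv2.resize(b,(400,400))
cv2.imwrite("pics/w3.png",im[:,:,::-1])
E
```

```text
invalid input
```

View pics/w3.png

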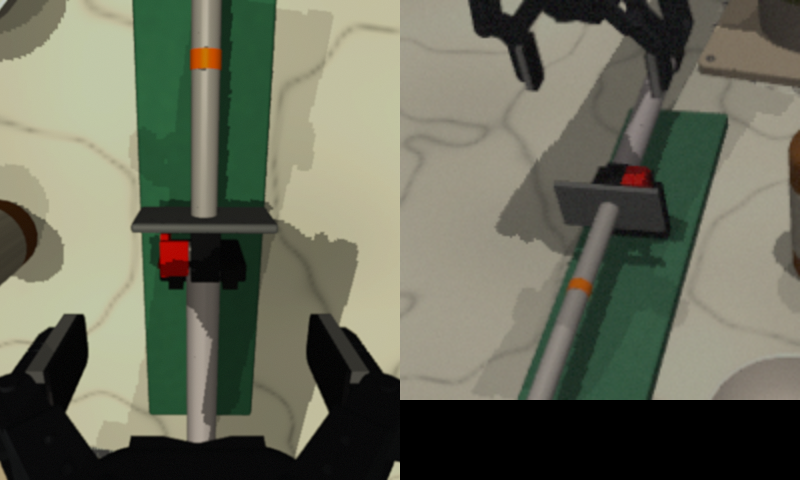

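The picture is unchanged: the call was refused because its rows had no yaw. Resend without the picture.

```bash
python3 -m inch '[{"slide":[-0.001,-0.004,0],"yaw":0},{"slide":[-0.001,-0.004,-0.03],"yaw":0},{"slide":[-0.001,-0.004,-0.06],"yaw":0},{"slide":[-0.001,-0.004,-0.085],"yaw":0},{"slide":[-0.001,-0.004,-0.1],"yaw":0},{"slide":[-0.001,-0.004,-0.103],"yaw":0},{"slide":[-0.001,-0.004,-0.103],"yaw":0},{"slide":[-0.001,-0.004,-0.103],"yaw":0}]' 0 20
python3 - <<'E'
from h import *
f=camera("wrist")["frame"];b=camera("side")["frame"][100:340,400:640]
im=np.zeros((480,800,3),np.uint8)
im[:,:400]=f[0:480,120:520];im[:400,400:]=cv2.resize(b,(400,400))
cv2.imwrite("pics/w4.png",im[:,:,::-1])
E
```

```text
clock: 3.18
position: [0.3931, -0.0862, 0.0802]
ee_rot: [0.998, 0.056, 0.0, 0.0]
ft_force: [1.0, 0.4, 0.8]
grip_width: 0.995
grasp_force: 0.0
```

View pics/w4.png

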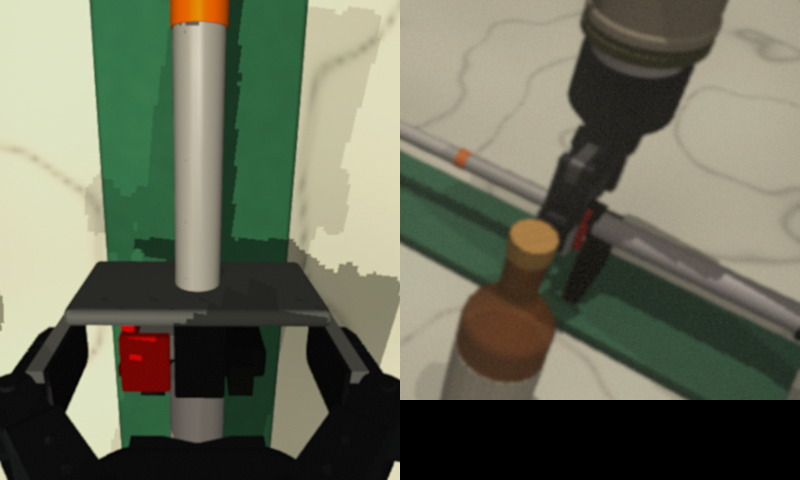

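Left: fingers straddle the neck, inner pads at x 85 and 308, tube at 198, lever 121–170, plate at y 262–325. Right: the gripper is clear of the bottle. Narrow the fingers somewhat and push.

```bash
python3 -m inch '[{"slide":[0,0.001,-0.003],"yaw":0},{"slide":[0,0.001,-0.003],"yaw":0},{"slide":[0,0.001,-0.003],"yaw":0},{"slide":[0,0.001,-0.003],"yaw":0},{"slide":[0.004,0.0014,-0.003],"yaw":0},{"slide":[0.008,0.0019,-0.003],"yaw":0},{"slide":[0.014,0.0025,-0.003],"yaw":0},{"slide":[0.02,0.0032,-0.003],"yaw":0},{"slide":[0.027,0.004,-0.003],"yaw":0},{"slide":[0.034,0.0047,-0.003],"yaw":0},{"slide":[0.041,0.0055,-0.003],"yaw":0},{"slide":[0.048,0.0063,-0.003],"yaw":0},{"slide":[0.055,0.007,-0.003],"yaw":0},{"slide":[0.062,0.0078,-0.003],"yaw":0},{"slide":[0.068,0.0085,-0.003],"yaw":0},{"slide":[0.072,0.0089,-0.003],"yaw":0},{"slide":[0.075,0.0092,-0.003],"yaw":0},{"slide":[0.075,0.0092,-0.003],"yaw":0},{"slide":[0.075,0.0092,-0.003],"yaw":0}]' 60 20
python3 - <<'E'
from h import *
f=camera("wrist")["frame"];b=camera("side")["frame"][120:280,380:540];s=camera("scene")["frame"][130:250,150:270]
im=np.zeros((600,800,3),np.uint8)
im[:480,:400]=f[0:480,120:520];im[:400,400:]=cv2.resize(b,(400,400),interpolation=cv2.INTER_CUBIC)
cv2.imwrite("pics/w5.png",im[:,:,::-1])
E
```

```text
clock: 4.87
position: [0.467, -0.0772, 0.076]
ee_rot: [0.998, 0.055, -0.001, 0.0]
ft_force: [-4.9, -1.5, 3.0]
grip_width: 0.768
grasp_force: 2.8
```

View pics/w5.png

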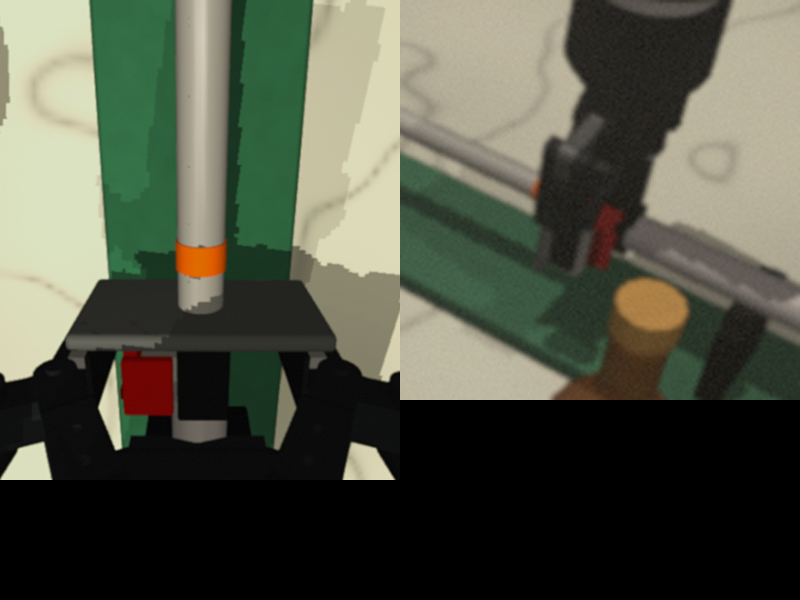

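Wrist view: band at y 244–277, tube meets the plate's rear face around y 310, so about 15 mm remain; lever (122–172) still open with the left finger beside it. Measure precisely along the tube's top line.

```bash
cat > meas.py <<'E'
from h import *
def loc(c,v,u,y=.085+.008):
    P=atz(c,(u,v),y);a=np.array([-.994,-.1092]);return (P[:2]-[.4752,-.078])@a*1000
if __name__=="__main__":
    c=camera("wrist");f=c["frame"].astype(float)
    for u in(316,322,328):
        print(u,[(v,f[v,u-1:u+2].mean(0).astype(int).tolist()) for v in list(range(242,252))+list(range(272,284))+list(range(302,320))])
        print([(v,loc(c,v,u).round(2)) for v in(246,277,310)])
    print(get_obs()["position"])
E
python3 meas.py
```

```text
316 [(242, [179, 171, 152]), (243, [178, 172, 152]), (244, [177, 171, 153]), (245, [174, 166, 149]), (246, [171, 147, 125]), (247, [185, 110, 67]), (248, [213, 100, 1]), (249, [223, 106, 0]), (250, [223, 107, 0]), (251, [222, 107, 0]), (272, [223, 106, 0]), (273, [223, 105, 0]), (274, [224, 105, 0]), (275, [221, 105, 0]), (276, [194, 99, 39]), (277, [138, 99, 78]), (278, [129, 125, 112]), (279, [163, 159, 142]), (280, [177, 170, 151]), (281, [177, 170, 151]), (282, [177, 170, 151]), (283, [177, 170, 151]), (302, [164, 157, 139]), (303, [161, 154, 137]), (304, [159, 152, 135]), (305, [143, 137, 121]), (306, [113, 108, 95]), (307, [96, 92, 81]), (308, [95, 91, 81]), (309, [96, 92, 81]), (310, [97, 92, 82]), (311, [97, 93, 82]), (312, [94, 90, 80]), (313, [81, 77, 68]), (314, [54, 53, 47]), (315, [36, 35, 33]), (316, [35, 34, 31]), (317, [35, 35, 32]), (318, [35, 36, 33]), (319, [35, 35, 32])]
[(246, np.float64(-32.92)), (277, np.float64(-22.29)), (310, np.float64(-10.29))]
322 [(242, [173, 167, 149]), (243, [172, 165, 148]), (244, [153, 148, 132]), (245, [115, 112, 100]), (246, [107, 8
[... 1167 characters left out ...]
05, 24]), (276, [199, 126, 81]), (277, [172, 148, 125]), (278, [159, 155, 138]), (279, [159, 153, 137]), (280, [160, 154, 136]), (281, [161, 153, 137]), (282, [159, 153, 135]), (283, [160, 153, 136]), (302, [107, 103, 90]), (303, [89, 86, 76]), (304, [89, 86, 76]), (305, [90, 87, 76]), (306, [91, 87, 76]), (307, [91, 87, 77]), (308, [90, 86, 76]), (309, [90, 87, 76]), (310, [90, 87, 77]), (311, [91, 88, 76]), (312, [85, 82, 72]), (313, [67, 66, 58]), (314, [44, 44, 39]), (315, [34, 35, 31]), (316, [35, 35, 32]), (317, [35, 35, 32]), (318, [34, 35, 32]), (319, [35, 35, 32])]
[(246, np.float64(-32.92)), (277, np.float64(-22.29)), (310, np.float64(-10.29))]
[ 0.46683056 -0.07724763  0.07598016]
```

```bash
python3 -m inch '[{"slide":[0.004,0.0004,0],"yaw":0},{"slide":[0.009,0.001,0],"yaw":0},{"slide":[0.013,0.0014,0],"yaw":0},{"slide":[0.016,0.0017,0],"yaw":0},{"slide":[0.0175,0.0019,0],"yaw":0},{"slide":[0.0175,0.0019,0],"yaw":0},{"slide":[0.0175,0.0019,0],"yaw":0},{"slide":[0.0175,0.0019,0],"yaw":0}]'
cat > meas2.py <<'E'
from meas import *
import json
c=camera("wrist");f=c["frame"].astype(float)
for u in(316,322,328):
    g=f[250:345,u-1:u+2].mean(1);o=g[:,0]-g[:,2];  # orange-ness
    i=np.nonzero(o>110)[0]+250;print(u,"band",i.min(),i.max(),"bright",[(v,int(f[v,u].sum()),int(o[v-250])) for v in range(i.max()-1,i.max()+14)],"mm",loc(c,i.min()-.5,u).round(2),loc(c,i.max()+.5,u).round(2))
E
python3 meas2.py
```

```text
clock: 5.73
position: [0.4842, -0.0754, 0.0759]
ee_rot: [0.998, 0.055, -0.001, 0.0]
ft_force: [-5.5, -2.5, 2.7]
grip_width: 0.761
grasp_force: 3.0
316 band 297 314 bright [(313, 197, 142), (314, 186, 112), (315, 146, 51), (316, 112, 7), (317, 100, 1), (318, 104, 2), (319, 106, 2), (320, 105, 3), (321, 102, 3), (322, 100, 4), (323, 104, 3), (324, 104, 3), (325, 99, 3), (326, 101, 3), (327, 101, 3)] mm -32.81 -26.12
322 band 297 314 bright [(313, 198, 144), (314, 179, 119), (315, 151, 60), (316, 114, 14), (317, 99, 1), (318, 105, 2), (319, 104, 3), (320, 101, 2), (321, 102, 3), (322, 103, 3), (323, 98, 4), (324, 101, 3), (325, 106, 3), (326, 102, 3), (327, 99, 2)] mm -32.81 -26.12
328 band 297 313 bright [(312, 199, 143), (313, 189, 133), (314, 166, 89), (315, 130, 32), (316, 107, 3), (317, 102, 1), (318, 102, 2), (319, 105, 3), (320, 105, 2), (321, 103, 3), (322, 103, 3), (323, 104, 3), (324, 102, 3), (325, 103, 3), (326, 105, 3)] mm -32.81 -26.5
```

```bash
python3 -m inch '[{"slide":[0.0008,0.0001,0],"yaw":0},{"slide":[0.0016,0.0002,0],"yaw":0},{"slide":[0.0016,0.0002,0],"yaw":0},{"slide":[0.0016,0.0002,0],"yaw":0},{"slide":[0.0016,0.0002,0],"yaw":0}]'
python3 meas2.py
python3 -m inch '[{"slide":[0,0,0],"yaw":0},{"slide":[0,0,0],"yaw":0},{"slide":[0,0,0],"yaw":0},{"slide":[0,0,0],"yaw":0},{"slide":[0,0,0],"yaw":0},{"slide":[0,0,0],"yaw":0},{"slide":[0,0,0],"yaw":0},{"slide":[0,0,0],"yaw":0},{"slide":[0,0,0],"yaw":0},{"slide":[0,0,0],"yaw":0}]' 110 30; python3 meas2.py
```

```text
clock: 6.2
position: [0.4857, -0.0753, 0.0759]
ee_rot: [0.998, 0.055, -0.001, 0.0]
ft_force: [-6.1, -1.9, 3.8]
grip_width: 0.765
grasp_force: 3.3
316 band 301 314 bright [(313, 198, 143), (314, 182, 113), (315, 143, 52), (316, 111, 9), (317, 102, 1), (318, 101, 2), (319, 105, 3), (320, 103, 3), (321, 105, 3), (322, 100, 3), (323, 105, 4), (324, 103, 2), (325, 103, 3), (326, 99, 3), (327, 107, 2)] mm -32.81 -27.59
322 band 302 314 bright [(313, 200, 145), (314, 182, 123), (315, 152, 65), (316, 117, 16), (317, 104, 1), (318, 104, 2), (319, 101, 3), (320, 107, 2), (321, 108, 3), (322, 105, 3), (323, 101, 3), (324, 102, 2), (325, 104, 4), (326, 100, 3), (327, 106, 3)] mm -32.44 -27.59
328 band 302 313 bright [(312, 197, 143), (313, 189, 134), (314, 172, 90), (315, 125, 32), (316, 103, 2), (317, 100, 1), (318, 106, 3), (319, 102, 3), (320, 102, 3), (321, 103, 3), (322, 104, 3), (323, 106, 3), (324, 102, 3), (325, 103, 2), (326, 105, 2)] mm -32.45 -27.97
clock: 7.08
position: [0.486, -0.0755, 0.0763]
ee_rot: [0.998, 0.055, -0.001, 0.0]
ft_force: [-5.7, -2.7, 7.2]
grip_width: 0.574
grasp_force: 4.3
316 band 302 313 bright [(312, 203, 147), (313, 195, 138), (314, 173, 93), (315, 130, 34), (316, 102, 3), (317, 101, 1), (318, 105, 3), (319, 105, 3), (320, 103, 3), (321, 102, 3), (322, 103, 3), (323, 107, 3), (324, 105, 2), (325, 106, 3), (326, 105, 3)] mm -32.54 -28.05
322 band 302 313 bright [(312, 201, 147), (313, 199, 143), (314, 185, 103), (315, 142, 39), (316, 109, 3), (317, 101, 1), (318, 107, 2), (319, 109, 3), (320, 102, 3), (321, 107, 2), (322, 102, 3), (323, 105, 3), (324, 105, 3), (325, 109, 3), (326, 105, 3)] mm -32.54 -28.05
328 band 302 313 bright [(312, 198, 142), (313, 182, 113), (314, 149, 56), (315, 114, 13), (316, 104, 1), (317, 101, 2), (318, 104, 2), (319, 103, 4), (320, 103, 3), (321, 105, 3), (322, 104, 3), (323, 104, 2), (324, 107, 2), (325, 105, 2), (326, 105, 2)] mm -32.54 -28.05
```

```bash
python3 -m inch '[{"slide":[0,0,0],"yaw":0},{"slide":[0,0,0],"yaw":0},{"slide":[0,0,0],"yaw":0},{"slide":[0,0,0],"yaw":0},{"slide":[0,0,0],"yaw":0},{"slide":[0,0,0],"yaw":0},{"slide":[0,0,0],"yaw":0},{"slide":[0,0,0],"yaw":0},{"slide":[0,0,0],"yaw":0},{"slide":[0,0,0],"yaw":0},{"slide":[0,0,0],"yaw":0},{"slide":[0,0,0],"yaw":0}]' 255 30; python3 meas2.py;  python3 - <<'E'
from h import *
f=camera("wrist")["frame"]
cv2.imwrite("pics/w6.png",cv2.resize(f[230:480,190:450],None,fx=2.4,fy=2.4)[:,:,::-1])
E
```

```text
clock: 8.13
position: [0.4885, -0.0747, 0.0786]
ee_rot: [0.998, 0.056, 0.002, 0.0]
ft_force: [-7.2, 0.3, 23.6]
grip_width: 0.257
grasp_force: 35.3
316 band 305 309 bright [(308, 198, 142), (309, 188, 135), (310, 174, 95), (311, 127, 35), (312, 102, 2), (313, 97, 1), (314, 103, 2), (315, 100, 3), (316, 100, 2), (317, 101, 2), (318, 103, 3), (319, 99, 2), (320, 100, 4), (321, 99, 3), (322, 102, 3)] mm -32.58 -30.68
322 band 306 309 bright [(308, 198, 143), (309, 192, 140), (310, 178, 110), (311, 139, 51), (312, 100, 8), (313, 98, 1), (314, 103, 2), (315, 100, 3), (316, 96, 2), (317, 101, 3), (318, 100, 2), (319, 99, 3), (320, 103, 3), (321, 102, 3), (322, 99, 3)] mm -32.21 -30.68
328 band 305 309 bright [(308, 190, 139), (309, 181, 126), (310, 162, 77), (311, 119, 25), (312, 101, 1), (313, 100, 1), (314, 99, 3), (315, 97, 2), (316, 102, 3), (317, 98, 3), (318, 99, 2), (319, 101, 2), (320, 103, 3), (321, 101, 3), (322, 102, 3)] mm -32.59 -30.68
```

View pics/w6.png

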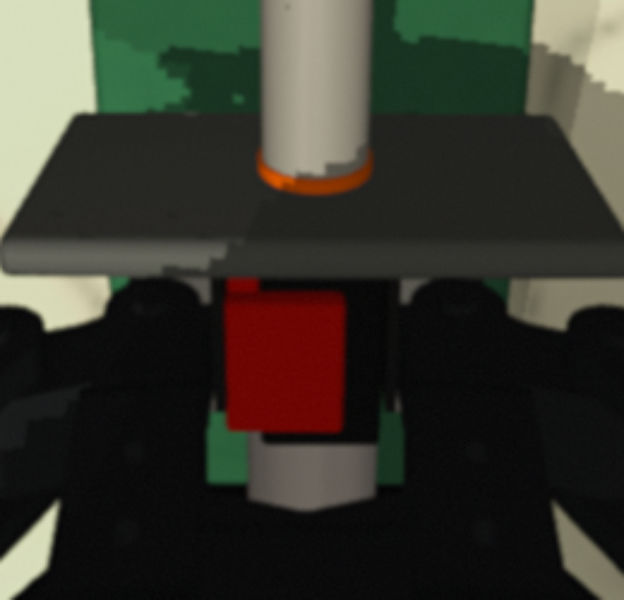

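Picture: lever's red pad is against the neck with the fingers gripping (opening ≈ 22 mm), but only a thin orange rim remains at (315,180), so the leg went ~2.7 mm too far during closing. Back it off with the grip held and relieve the vertical force.

```bash
python3 -m inch '[{"slide":[-0.0005,0,0.0005],"yaw":0},{"slide":[-0.001,-0.0001,0.001],"yaw":0},{"slide":[-0.0015,-0.0002,0.0015],"yaw":0},{"slide":[-0.002,-0.0002,0.002],"yaw":0},{"slide":[-0.0025,-0.0003,0.002],"yaw":0},{"slide":[-0.0028,-0.0003,0.002],"yaw":0},{"slide":[-0.0028,-0.0003,0.002],"yaw":0},{"slide":[-0.0028,-0.0003,0.002],"yaw":0},{"slide":[-0.0028,-0.0003,0.002],"yaw":0}]'; python3 meas2.py
```

```text
clock: 8.98
position: [0.4838, -0.0751, 0.0787]
ee_rot: [0.998, 0.056, -0.0, 0.0]
ft_force: [-6.7, -1.1, 8.8]
grip_width: 0.26
grasp_force: 33.4
316 band 293 309 bright [(308, 194, 141), (309, 190, 136), (310, 172, 95), (311, 132, 35), (312, 103, 2), (313, 101, 1), (314, 97, 3), (315, 100, 3), (316, 102, 2), (317, 101, 3), (318, 100, 3), (319, 100, 2), (320, 100, 3), (321, 100, 2), (322, 101, 3)] mm -32.48 -26.06
322 band 293 310 bright [(309, 194, 141), (310, 178, 112), (311, 141, 52), (312, 107, 9), (313, 96, 1), (314, 99, 1), (315, 99, 2), (316, 102, 2), (317, 102, 2), (318, 98, 3), (319, 101, 3), (320, 99, 3), (321, 104, 3), (322, 99, 3), (323, 102, 3)] mm -32.48 -25.68
328 band 292 309 bright [(308, 192, 139), (309, 179, 128), (310, 164, 82), (311, 123, 28), (312, 100, 2), (313, 100, 0), (314, 102, 3), (315, 102, 2), (316, 99, 2), (317, 101, 3), (318, 101, 2), (319, 100, 3), (320, 98, 3), (321, 100, 3), (322, 99, 3)] mm -32.85 -26.07
```

```bash
python3 -m inch '[{"slide":[0.0008,0.0001,0],"yaw":0},{"slide":[0.0016,0.0002,0],"yaw":0},{"slide":[0.0016,0.0002,0],"yaw":0},{"slide":[0.0016,0.0002,0],"yaw":0},{"slide":[0.0016,0.0002,0],"yaw":0},{"slide":[0.0016,0.0002,0],"yaw":0},{"slide":[0.0016,0.0002,0],"yaw":0},{"slide":[0.0016,0.0002,0],"yaw":0}]' - 40; python3 meas2.py
```

```text
clock: 9.7
position: [0.4854, -0.075, 0.0787]
ee_rot: [0.998, 0.056, -0.0, 0.0]
ft_force: [-6.0, -1.4, 9.3]
grip_width: 0.258
grasp_force: 39.9
316 band 297 309 bright [(308, 196, 141), (309, 189, 135), (310, 175, 94), (311, 129, 36), (312, 99, 2), (313, 100, 1), (314, 106, 3), (315, 98, 2), (316, 101, 3), (317, 100, 3), (318, 98, 3), (319, 98, 3), (320, 103, 3), (321, 99, 2), (322, 97, 3)] mm -32.58 -27.66
322 band 297 310 bright [(309, 192, 140), (310, 183, 110), (311, 139, 49), (312, 106, 8), (313, 101, 1), (314, 101, 2), (315, 101, 3), (316, 99, 3), (317, 97, 2), (318, 99, 3), (319, 102, 3), (320, 98, 2), (321, 102, 2), (322, 100, 2), (323, 99, 2)] mm -32.58 -27.28
328 band 297 309 bright [(308, 194, 139), (309, 179, 126), (310, 159, 78), (311, 116, 25), (312, 100, 1), (313, 104, 1), (314, 102, 3), (315, 98, 3), (316, 100, 3), (317, 98, 2), (318, 105, 3), (319, 100, 3), (320, 102, 2), (321, 101, 3), (322, 100, 3)] mm -32.59 -27.66
```

Plate edge at −27.6 mm equals the band centre (−27.6); grip width 22 mm ≈ the 23 mm closed width (the last picture too: 167 px ≈ 23 mm from pad to neck side). Check that it holds, then hand in.

```bash
python3 -m inch '[{"slide":[0,0,0],"yaw":0},{"slide":[0,0,0],"yaw":0},{"slide":[0,0,0],"yaw":0},{"slide":[0,0,0],"yaw":0},{"slide":[0,0,0],"yaw":0},{"slide":[0,0,0],"yaw":0},{"slide":[0,0,0],"yaw":0},{"slide":[0,0,0],"yaw":0}]'; python3 meas2.py | grep -o "^[0-9]* band [0-9]* [0-9]*\|mm.*"; python3 -c "
from workcell import *
print(hand_in())"
```

```text
clock: 10.42
position: [0.4854, -0.075, 0.0787]
ee_rot: [0.998, 0.056, -0.0, 0.0]
ft_force: [-6.2, -1.9, 8.8]
grip_width: 0.261
grasp_force: 39.4
316 band 297 309
mm -32.58 -27.66
322 band 297 310
mm -32.58 -27.28
328 band 297 309
mm -32.59 -27.66
the job is handed in; nothing more can be done
None
```

I handed the job in at about 10.4 s with the leg held on the orange mark (within roughly 0.3 mm), the lever closed and the bottle and bowl not touched; closing the lever briefly pushed the leg about 3 mm past the mark before I brought it back.

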